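Pack the film-test slide and brass weights into the kit tray

TASK

Pack the film-test kit away in the grey tray: draw the white specimen slide out of the measuring cell by its black grip, keeping it level all the way so that it neither binds nor drops its film, and lay it grip up in the long pocket, either way round; stand each of the three brass weights upright in the round well that fits it. The two steel weights belong to the balance, not to this kit: leave them standing where they are.

Things in the scene. Friction and masses are not known exactly. Their poses are not given: they have to be found in the camera images.
- test_cell: Measuring cell, fixed: block with a blue roof 76 (x) x 84 mm (y) on a dark base, roof 54 mm high, round head on it to 82 mm. Its level channel runs along x, 42 mm wide, 8 mm high, floor 24 mm above the bench, and is open only at the front face, x = -38 mm. Origin: middle of the block, at bench height; -x points out of the channel, roughly to the robot.
- slide: White plate 120 (x) x 40 (y) x 6 mm, 70 g, origin at the centre of its underside. Black grip on top, 14 (x) x 24 mm (y), centred at x = -44, y = 0, from z = 6 to 32 mm; amber disc at the other end. Starts with 59 to 65 mm in the cell's channel, axes as the cell's, 1 mm play; grip 35 mm clear of the cell's face. Comes free after a level pull of 68 mm along the cell's -x.
- brass_large: Large brass (yellow) check weight: upright cylinder 36 mm in diameter with a small lifting knob on top; straight wall up to 34 mm, 48 mm high over the knob. Origin at the centre of its underside, z up.
- brass_medium: Medium brass (yellow) check weight: upright cylinder 29 mm in diameter with a small lifting knob on top; straight wall up to 27 mm, 41 mm high over the knob. Origin at the centre of its underside, z up.
- brass_small: Small brass (yellow) check weight: upright cylinder 23 mm in diameter with a small lifting knob on top; straight wall up to 21 mm, 35 mm high over the knob. Origin at the centre of its underside, z up.
- steel_large: Large bare steel (silver-grey) check weight: upright cylinder 36 mm in diameter with a small lifting knob on top; straight wall up to 34 mm, 48 mm high over the knob. Origin at the centre of its underside, z up. Not part of the kit.
- steel_medium: Medium bare steel (silver-grey) check weight: upright cylinder 29 mm in diameter with a small lifting knob on top; straight wall up to 27 mm, 41 mm high over the knob. Origin at the centre of its underside, z up. Not part of the kit.
- kit_tray: Kit tray: grey open plastic tray 138 (x) x 180 (y) x 20 mm, fixed, holding the two wooden modules side by side along its x axis (which of them is nearer varies). Origin at the centre of its underside.
- weight_rack: Light wooden module 62 (x) x 166 (y) x 22 mm, fixed in the tray, top 27 mm above the bench. Three round green-floored wells in a row along y at x = 0, each 6 mm wider than its weight, 6 mm deep (floor at the module's z = 16 mm): large at y = +52, medium at y = 0, small at y = -47 mm. Origin: centre of its underside, z up.
- slide_dock: Light wooden module 62 (x) x 166 (y) x 22 mm, fixed in the tray, top 27 mm above the bench. One rectangular green-floored pocket, centred, 47 mm wide (x), 127 mm long (y), 6 mm deep (floor at the module's z = 16 mm). Origin: centre of its underside, z up.
Not all that is in view belongs to the job. What is shaped like the brass_large but purple, red or turquoise is not meant.

How it is judged (in metres and radians):
At the end, for the whole second after the job is handed in: Each brass weight upright in its own well (within 5.5 mm each way, at most 3 mm above the floor); slide flat in the long pocket, grip up (6.5 mm each way, 0.15 rad, at most 3 mm above the floor); all released and at rest; both steel weights upright within 20 mm of their starts (x of brass_large in the frame of weight_rack between -0.0055 and 0.0055 m and y of brass_large in the frame of weight_rack between 0.0465 and 0.0575 m and z of each of brass_large, brass_medium, brass_small in the frame of weight_rack below 0.019 m and angle between each of brass_large, brass_medium, brass_small, slide, steel_large, steel_medium's own z axis and vertical below 0.1 rad and linear speed of each of brass_large, brass_medium, brass_small, slide below 0.02 m/s and x of brass_medium in the frame of weight_rack between -0.0055 and 0.0055 m and y of brass_medium in the frame of weight_rack between -0.0055 and 0.0055 m and x of brass_small in the frame of weight_rack between -0.0055 and 0.0055 m and y of brass_small in the frame of weight_rack between -0.0525 and -0.0415 m and x of slide in the frame of slide_dock between -0.0065 and 0.0065 m and y of slide in the frame of slide_dock between -0.0065 and 0.0065 m and z of slide in the frame of slide_dock below 0.019 m and angle between the x axis of slide and the y axis of slide_dock, either way round below 0.15 rad and distance of each of steel_large, steel_medium from where it was at the start of the episode below 0.02 m); the robot touches nothing.
It fails at once if the specimen slide is tipped more than about 17 degrees from level (angle between slide's own z axis and vertical above 0.3 rad).
It fails at once if a steel weight is moved by more than 20 mm (distance of any of steel_large, steel_medium from where it was at the start of the episode above 0.02 m).
It also fails if it takes over 96 s, if anything falls off the work surface, if the arm or the gripper's body presses on something with over 40 N, if the wrist force passes 120 N, or if a joint passes its speed limit or range.

ROBOT

A 6-joint arm with a two-finger parallel gripper is mounted at the origin on a cart in front of the work surface, level with it; the furniture and walls round the work are solid. World frame = base frame: x ahead of the robot, y to its left, z up, the work surface at z = 0. Lengths are in mm, angles in rad, forces in N, time in s.
With the tool pointing down it reaches from about 350 to 775 mm from the base axis. Payload 7.3 kg.
Tool frame: the origin (TCP) lies midway between the tips of the shut fingers; the grasp point (between the pads) lies 19 mm behind it; z points along the fingers, y is the line along which they close (so a half turn about z gives the same grasp; the last joint's range is limited). The gripper opens to 92 mm and grips with 3 to 60 N. Pads are 19 mm wide; open, the fingers measure 130 mm over their backs; the gripper's body (75 mm by 190 mm) begins 47 mm behind the grasp point.
Start: joints at [1.079, 0.342, 1.524, -0, 1.275, -0.146], TCP at [177.935, 493.947, 226.741] pointing down, gripper open.
Joint ranges: [-2.53, 2.53], [-0.77, 2.02], [0.04, 2.7], [-1, 4.14], [0.28, 2.66], [-3.11, 3.11]. Speed limits (rad/s): [2.57, 2.57, 3.14, 3.14, 3.14, 3.14].

INTERFACE

Orientations are given as [roll, pitch, yaw] about the fixed x, y, z axes, in that order (R = Rz(yaw) Ry(pitch) Rx(roll)).
In Python, from plant import bot gives the robot as it stands.
- The arm moves only by the tool jog_arm, never from a script. Its arguments are lists of equal length, an entry for each row: "dp": the shift along the tool's x, y, z in m, a list of three; "twist": the turn about the tool's z in degrees. A call has 1 to 10 rows; each row shifts and turns the commanded pose from where the row before left it, along the tool's axes as they then stand; what a row does not reach is not made up. A row lasts 1/8 s, in which the tool goes at most 62.5 mm and 10.7 degrees, less where a joint would pass 70% of its speed; a pose out of reach is approached as far as the arm can. A call is refused whole if a number of a shift passes 0.0625 or a number of a turn 10.7, either way. A call with a gripper value outside its range is refused whole. "jaw" is the finger opening in m, from 0 to 0.0918, set as the call begins (left out, the last holds). The fingers move at their own pace and stop on an object; the grip force is fixed at half the most. Time passes only in rows, so rows that do not move let the fingers close. It gives the time, the measured TCP pose, the force, the opening and the grip force at its end, in the units of the state.
- bot.get_obs(): the state, without advancing time (a new reading comes with each control period).
- bot.capture(name): name is "side" or "top" or "wrist"; returns the picture (420x560x3 uint8, blue, green, red); there is no depth.
- bot.camera_params(name): a dict with "fx", "fy", "cx", "cy" (pixels), "R" (3x3) and "t" (3): a world point X has camera coordinates R X + t. Camera axes: x right, y down, z forward; pixel columns grow to the right and rows downward; lengths in mm; the calibration is good to about 2 mm. A picture is of the moment at which its call begins: read the wrist's pose just before it. camera_params takes no time and is no camera call; for the wrist camera it gives the pose at the moment of the call.
- bot.close_job(): hands the job in; it is judged then, once.
Trained networks look in the newest picture that a camera, given by its name, has taken for a name from the list of things; names that differ only in an ending like _2 or _b are one class to them, and where a whole thing is asked for, a point or a joint stands for the part that bears it (a point fixed in the world has none). Each returns a list of dicts, best first, with "confidence" (0 to 1); they miss things now and then, are a little off and sometimes report something else, mostly with a low value. They report only what shows in the picture. A call takes as long as a camera call. They do not tell look-alikes from the thing itself.
- bot.find_in(camera, label): "bbox" ([centre column, centre row, width, height] in pixels, round what is visible of it).
- bot.masks_of(camera, label): "pixels" (420x560 bool, what is visible of it) and "bbox" ([centre column, centre row, width, height] in pixels, round what is visible of it).
The state is a dict: "time": time; "joint_positions": joint angles; "dq": joint speeds; "tau": joint torques, N m; "tool_pos": TCP position; "tcp_rot": TCP orientation; "contact_force": force on the tool from outside, world axes, zero at the start; "moment": the same for the moment, N m; "grip_width": finger opening in mm; "finger_force": force on a finger pad.
Only numpy, scipy, OpenCV 4.12 (cv2) and the standard library are available. Lean on these libraries where they do the work, as an engineer would, in place of code of your own. Each camera call takes 0.05 s, during which the arm holds its last target. There are 200 camera calls.

## Working session

There is one attempt and no reset: what is moved stays moved. The work goes in short steps, Python scripts to look and compute and a tool call to move; the robot and the scene stay as the last step left them, time stands still between calls to the robot, and variables do not carry over. Pictures are saved under pics/ and viewed, at most 17 in all, crops included, and the job is handed in when it is done.

Besides the shell and the picture viewer there is one more tool, called after ">>>" as name(argument=value, ...) on one line, values as JSON. jog_arm: Moves the arm, as the interface text tells. Its arguments: {"type":"object","properties":{"dp":{"type":"array"},"twist":{"type":"array"},"jaw":{"type":"number"}},"required":["dp","twist"]}

```bash
ls; mkdir -p pics
python3 - <<'E'
from plant import bot
import cv2,numpy as np
o=bot.get_obs(); print({k:np.round(v,3) for k,v in o.items()})
a=bot.capture("top");b=bot.capture("side")
cv2.imwrite("pics/top.png",a);cv2.imwrite("pics/side.png",b)
for c in("top","side"):
  p=bot.camera_params(c);print(c,p['fx'],p['cx'],p['cy'],(-np.array(p['R']).T@p['t']).round(), np.round(p['R'],2).tolist())
E
```

```text
pics
{'time': np.float64(0.0), 'joint_positions': array([ 1.079,  0.343,  1.525, -0.   ,  1.275, -0.146]), 'dq': array([ 0.   ,  0.   , -0.001,  0.   , -0.001,  0.002]), 'tau': array([ 1.0000e-03, -4.3124e+01, -2.4422e+01,  7.2000e-02,  5.6000e-02,
       -0.0000e+00]), 'tool_pos': array([177.734, 493.556, 226.025]), 'tcp_rot': array([-3.14 , -0.   ,  2.796]), 'contact_force': array([ 0.207, -1.084, -0.062]), 'moment': array([0.029, 0.037, 0.034]), 'finger_force': np.float64(0.0), 'grip_width': np.float64(91.637)}
top 517.5952299002633 282.9656854578666 214.96102137651664 [ 399.   24. 1153.] [[-0.0, -1.0, 0.02], [-0.99, 0.0, -0.16], [0.16, -0.02, -0.99]]
side 472.5743039229647 280.7361836221058 207.6825710232078 [  308. -1025.   615.] [[0.98, -0.22, 0.0], [-0.1, -0.44, -0.89], [0.2, 0.87, -0.46]]
```

View pics/top.png

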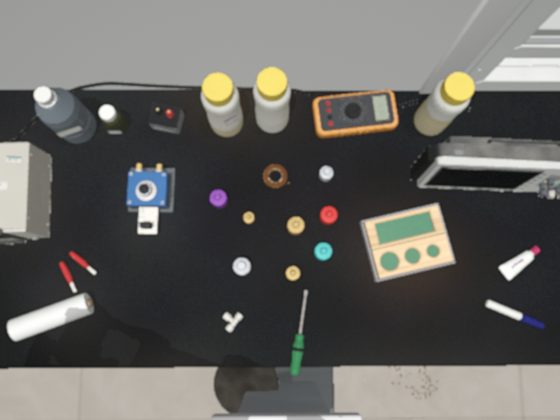

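View pics/side.png

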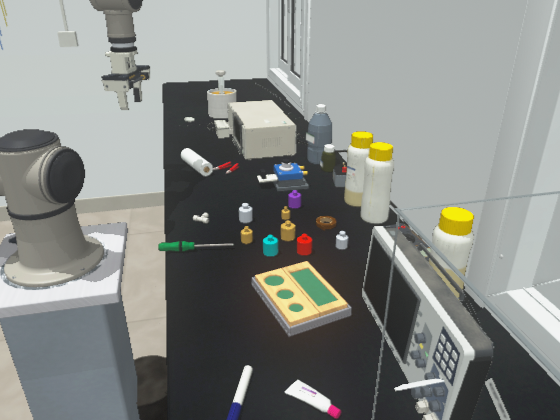

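```bash
cat > h.py <<'E'
from plant import bot
import cv2,numpy as np
def P(c): 
    p=bot.camera_params(c);return p,np.array(p['R']),np.array(p['t'])
def back(cam,u,v,z,par=None):
    p,R,t=par or P(cam)
    d=R.T@np.array([(u-p['cx'])/p['fx'],(v-p['cy'])/p['fy'],1]);C=-R.T@t
    return C+d*(z-C[2])/d[2]
def proj(X,par):
    p,R,t=par;c=R@np.array(X,float)+t;return np.array([p['fx']*c[0]/c[2]+p['cx'],p['fy']*c[1]/c[2]+p['cy']])
E
python3 - <<'E'
from h import *
H=dict(test_cell=54,slide=30,brass_large=20,brass_medium=18,brass_small=14,steel_large=20,steel_medium=18,kit_tray=20,weight_rack=27,slide_dock=27)
for n,z in H.items():
  for r in bot.find_in("top",n)[:4]:
    b=r['bbox'];print(n,round(r['confidence'],2),np.round(b),back("top",b[0],b[1],z).round())
E
```

```text
test_cell 0.91 [150. 188.  49.  49.] [632. 291.  54.]
test_cell 0.25 [414. 254.  80.  44.] [ 488. -276.   54.]
test_cell 0.19 [325. 172.  15.  13.] [668. -88.  54.]
slide 0.71 [148. 221.  23.  23.] [563. 299.  30.]
brass_large 0.79 [323. 250.  17.  20.] [498. -84.  20.]
brass_large 0.77 [295. 224.  17.  25.] [556. -22.  20.]
brass_large 0.62 [327. 216.  17.  20.] [574. -95.  20.]
brass_large 0.55 [221. 201.  14.  18.] [610. 141.  20.]
brass_medium 0.56 [292. 272.  10.  14.] [452. -16.  18.]
brass_small 0.39 [249. 216.   7.   9.] [575.  79.  14.]
steel_large 0.76 [242. 267.  14.  12.] [462.  93.  20.]
steel_medium 0.49 [326. 171.  12.  18.] [678. -93.  18.]
kit_tray 0.88 [405. 241.  89.  80.] [ 518. -266.   20.]
weight_rack 0.95 [413. 253.  84.  40.] [ 491. -281.   27.]
weight_rack 0.35 [405. 241.  92.  78.] [ 519. -264.   27.]
slide_dock 0.67 [403. 228.  77.  46.] [ 548. -260.   27.]
slide_dock 0.16 [413. 255.  84.  44.] [ 488. -279.   27.]
```

Candidates for brass_large in the top view: yellow (295,225), purple (219,198), red (328,215), turquoise (323,251) and steel_large, grey (242,267). I choose the yellow one. The other yellow ones are medium (292,272) and small (249,217). Steel_medium is grey at (326,173). The cell is at (147,188) with the slide below it, and the tray is at (407,242) with the rack nearer the robot.

```bash
cat >> h.py <<'E'
def to(x,y,z,yawdeg=None):
    "print shift in tool axes at present yaw (m) and twist (deg) to reach world target"
    o=bot.get_obs();p=np.array(o['tool_pos']);w=o['tcp_rot'][2]
    d=np.array([x,y,z])-p;X=np.array([np.cos(w),np.sin(w),0]);Y=np.array([np.sin(w),-np.cos(w),0])
    tw=0 if yawdeg is None else -((yawdeg-np.degrees(w)+180)%360-180)
    print("t",round(float(o['time']),2),"pose",p.round(1),"yaw",np.degrees(w).round(2),"dp tool(mm)",(d@X).round(1),(d@Y).round(1),round(-d[2],1),"twist",round(float(tw),2))
E
python3 - <<'E'
from h import *
to(540,299,300,84)
p,R,t=P("wrist");C=-R.T@t;o=bot.get_obs();w=o['tcp_rot'][2]
T=np.array([[np.cos(w),np.sin(w),0],[np.sin(w),-np.cos(w),0],[0,0,-1]])
print("cam in tool",(T@(C-o['tool_pos'])).round(1),"axes in tool",(T@R.T).round(2).tolist(),p['fx'])
a=bot.capture("wrist")
x,y,r=[(n,bot.find_in("wrist",n)) for n in("test_cell","slide","steel_large")]
print(x,y,r)
E
```

```text
t 0.6 pose [178.  493.9 226.8] yaw 160.19 dp tool(mm) -406.7 -60.7 -73.2 twist 76.19
cam in tool [  78.4   -0.8 -158.6] axes in tool [[-0.0, -0.96, -0.29], [1.0, -0.0, 0.0], [-0.0, -0.29, 0.96]] 332.5469937855288
('test_cell', []) ('slide', []) ('steel_large', [])
```

>>> jog_arm(dp=[[-0.05,-0.0075,-0.009],[-0.05,-0.0075,-0.009],[-0.05,-0.0075,-0.009],[-0.05,-0.0075,-0.009],[-0.05,-0.0075,-0.009],[-0.05,-0.0075,-0.009],[-0.05,-0.0075,-0.009],[-0.05,-0.0075,-0.009]], twist=[0,0,0,0,0,0,0,0])

```text
time: 1.8
tool_pos: [535.3, 301.0, 299.1]
tcp_rot: [3.141, 0.0, 2.796]
contact_force: [-0.1, 0.5, 0.2]
grip_width: 91.9
finger_force: 0.0
```

>>> jog_arm(dp=[[0,0,0],[0,0,0],[0,0,0],[0,0,0],[0,0,0],[0,0,0],[0,0,0],[0,0,0],[0,0,0]], twist=[9.5,9.5,9.5,9.5,9.5,9.5,9.5,9.5,0])

```text
time: 2.92
tool_pos: [533.9, 301.9, 298.7]
tcp_rot: [-3.142, 0.0, 1.471]
contact_force: [0.4, -0.1, 0.1]
grip_width: 91.8
finger_force: 0.0
```

Run:
```python
from h import *
to(540,299,150,84); print(np.round(bot.get_obs()['joint_positions'],2))
par=P("wrist");a=bot.capture("wrist");cv2.imwrite("pics/w1.png",a)
for n,z in dict(test_cell=54,slide=30,brass_small=14,steel_large=20).items():
  for r in bot.find_in("wrist",n)[:3]:
    b=r['bbox'];print(n,round(r['confidence'],2),np.round(b),back("wrist",b[0],b[1],z,par).round())
```

```text
t 2.92 pose [533.9 301.9 298.7] yaw 84.27 dp tool(mm) -2.3 6.4 148.7 twist 0.27
[0.39 0.47 1.13 0.   1.54 0.49]
test_cell 0.97 [358. 162.  86.  82.] [634. 305.  54.]
slide 0.81 [300. 165.  50.  36.] [565. 304.  30.]
```

View pics/w1.png

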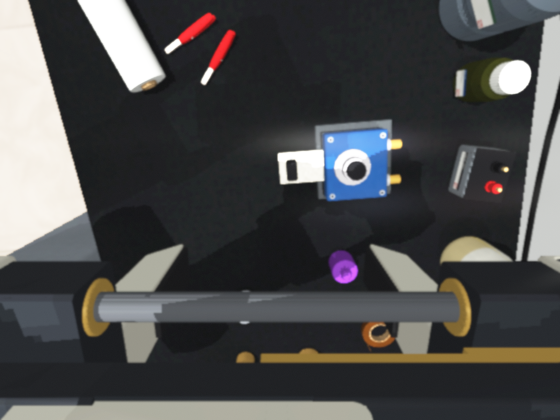

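```bash
cat >> h.py <<'E'
def cellfit(par,a,show=True):
    "blue roof and white slide rectangles in world"
    hsv=cv2.cvtColor(a,cv2.COLOR_BGR2HSV)
    ms=bot.masks_of("wrist","test_cell");ss=bot.masks_of("wrist","slide")
    out={}
    for nm,m,z in(("roof",(ms[0]['pixels'] if ms else 1)&(hsv[...,0]>100)&(hsv[...,0]<125)&(hsv[...,1]>130),54),("plate",ss[0]['pixels'],30),
        ("grip",cv2.erode(cv2.morphologyEx(ss[0]['pixels'].astype(np.uint8),cv2.MORPH_CLOSE,np.ones((9,9))),np.ones((5,5)))&(hsv[...,2]<90),56)):
        m=cv2.morphologyEx(np.array(m,np.uint8),cv2.MORPH_OPEN,np.ones((3,3)))
        n,l,s,_=cv2.connectedComponentsWithStats(m)
        if n<2: print(nm,"none");continue
        m=(l==1+s[1:,4].argmax()).astype(np.uint8)
        c=max(cv2.findContours(m,0,cv2.CHAIN_APPROX_NONE)[0],key=len)[:,0]
        w=np.array([back("wrist",u,v,z,par)[:2] for u,v in c],np.float32)
        r=cv2.minAreaRect(w);print(nm,np.round(r[0],1),np.round(r[1],1),"ang",round(r[2],2),"box",np.round(cv2.boxPoints(r),1).tolist())
E
python3 - <<'E'
from h import *
par=P("wrist");a=bot.capture("wrist");cellfit(par,a)
E
```

```text
roof [630.2 300.5] [84.4 76.9] ang 89.4 box [[591.2999877929688, 258.70001220703125], [668.2000122070312, 257.8999938964844], [669.0999755859375, 342.20001220703125], [592.0999755859375, 343.0]]
plate [566.5 300.8] [41.8 58.6] ang 88.28 box [[536.5, 280.79998779296875], [595.0999755859375, 279.0], [596.4000244140625, 320.79998779296875], [537.7999877929688, 322.6000061035156]]
grip [553.1 303.5] [22.4 11. ] ang 85.21 box [[546.7000122070312, 292.79998779296875], [557.5999755859375, 291.8999938964844], [559.5, 314.20001220703125], [548.5, 315.1000061035156]]
```

>>> jog_arm(dp=[[0,0,0.03],[0,0.005,0.04],[0,0.005,0.04],[0,0,0.04],[0,0,0]], twist=[-4.7,0,0,0,0], jaw=0.04)

```text
time: 3.95
tool_pos: [542.1, 300.9, 145.7]
tcp_rot: [-3.135, 0.003, 1.552]
contact_force: [0.8, -0.6, 0.6]
grip_width: 46.3
finger_force: 0.0
```

Run:
```python
from h import *
to(550,301,100,89)
par=P("wrist");a=bot.capture("wrist");cv2.imwrite("pics/w2.png",a);cellfit(par,a)
```

```text
t 3.95 pose [542.1 300.9 145.7] yaw 88.91 dp tool(mm) 0.2 7.9 45.7 twist -0.09
roof [630.4 301.2] [84.3 78. ] ang 88.88 box [[590.5999755859375, 259.79998779296875], [668.5999755859375, 258.29998779296875], [670.2000122070312, 342.6000061035156], [592.2000122070312, 344.20001220703125]]
plate [567.3 301.7] [40.9 56.8] ang 88.67 box [[538.4000244140625, 281.8999938964844], [595.2000122070312, 280.6000061035156], [596.0999755859375, 321.3999938964844], [539.2999877929688, 322.70001220703125]]
grip [553.3 305.1] [25.2 10.8] ang 89.22 box [[547.7000122070312, 292.6000061035156], [558.5999755859375, 292.3999938964844], [558.9000244140625, 317.6000061035156], [548.0999755859375, 317.79998779296875]]
```

View pics/w2.png

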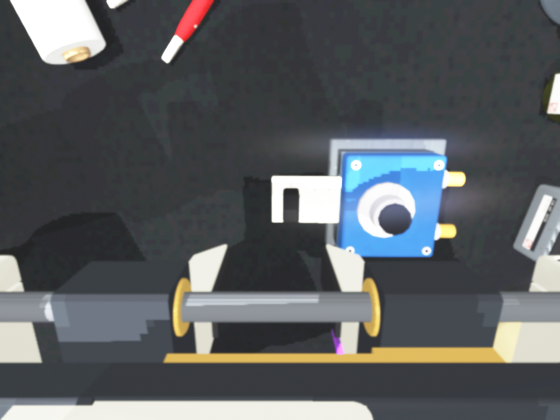

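>>> jog_arm(dp=[[0.001,0.005,0],[0,0.005,0.01],[0,0,0.02],[0,0,0.03],[0,0,0.02],[0,0,0]], twist=[0,0,0,0,0,0], jaw=0.027)

```text
time: 4.85
tool_pos: [553.1, 302.0, 66.9]
tcp_rot: [-3.138, 0.001, 1.551]
contact_force: [-0.4, 0.4, -0.5]
grip_width: 27.3
finger_force: 0.0
```

Run:
```python
from h import *
to(552.5,302,33,88.8)
par=P("wrist");a=bot.capture("wrist");cv2.imwrite("pics/w3.png",cv2.resize(a[100:320,180:460],None,fx=2.5,fy=2.5));cellfit(par,a)
```

```text
t 4.85 pose [553.1 302.   66.9] yaw 88.88 dp tool(mm) -0.0 -0.6 33.9 twist 0.08Traceback (most recent call last):
  File "<stdin>", line 3, in <module>
  File "h.py", line 22, in cellfit
    for nm,m,z in(("roof",(ms[0]['pixels'] if ms else 1)&(hsv[...,0]>100)&(hsv[...,0]<125)&(hsv[...,1]>130),54),("plate",ss[0]['pixels'],30),
                                                                                                                         ~~^^^
IndexError: list index out of range
```

View pics/w3.png

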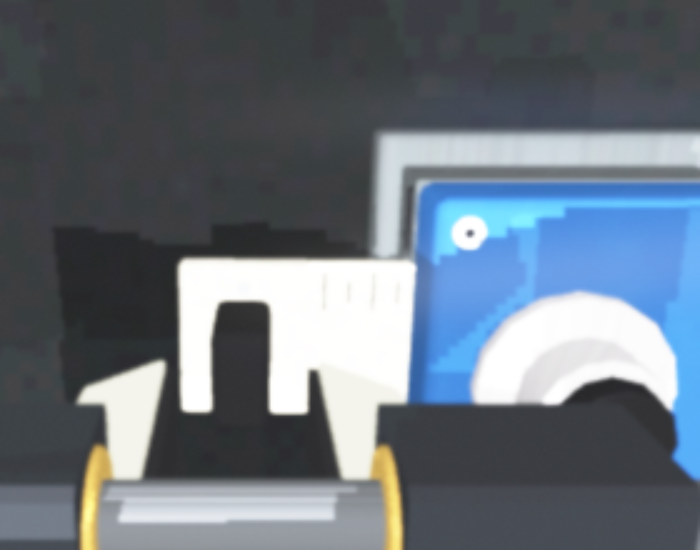

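The fingers at crop columns 165 and 315 straddle the black grip (213–270), so it is well centred. I descend.

>>> jog_arm(dp=[[0,0,0.015],[0,0,0.012],[0,0,0.006],[0,0,0]], twist=[0,0,0,0])

```text
time: 5.5
tool_pos: [553.5, 302.4, 34.9]
tcp_rot: [-3.14, 0.0, 1.551]
contact_force: [0.0, 0.2, 0.0]
grip_width: 27.3
finger_force: 0.0
```

>>> jog_arm(dp=[[0,0,0],[0,0,0],[0,0,0],[0,0,0]], twist=[0,0,0,0], jaw=0)

```text
time: 6.0
tool_pos: [554.4, 302.7, 36.4]
tcp_rot: [3.14, -0.001, 1.551]
contact_force: [-0.6, 0.1, 3.7]
grip_width: 14.0
finger_force: 29.9
```

>>> jog_arm(dp=[[0,-0.004,0],[0,-0.006,0],[0,-0.008,0],[0,-0.008,0]], twist=[0,0,0,0])

```text
time: 6.5
tool_pos: [527.3, 303.1, 35.7]
tcp_rot: [3.142, -0.0, 1.551]
contact_force: [0.6, 0.1, 3.0]
grip_width: 14.0
finger_force: 29.9
```

>>> jog_arm(dp=[[0,-0.01,0],[0,-0.01,0],[0,-0.01,0],[0,-0.01,0],[0,-0.01,0],[0,-0.01,0],[0,0,0]], twist=[0,0,0,0,0,0,0])

```text
time: 7.38
tool_pos: [467.0, 304.2, 35.6]
tcp_rot: [-3.141, 0.0, 1.552]
contact_force: [0.2, -0.4, -0.6]
grip_width: 13.7
finger_force: 29.9
```

Run:
```python
from h import *
to(478,303,100,88.8)
a=bot.capture("side");par=P("side");c=proj((500,303,30),par);print(c)
x,y=c.astype(int);cv2.imwrite("pics/s2.png",cv2.resize(a[max(0,y-70):y+50,max(0,x-90):x+90],None,fx=4,fy=4))
```

```text
t 7.38 pose [467.  304.2  35.6] yaw 88.92 dp tool(mm) -1.0 11.1 -64.4 twist 0.12
[245.55838584 178.83376386]
```

View pics/s2.png

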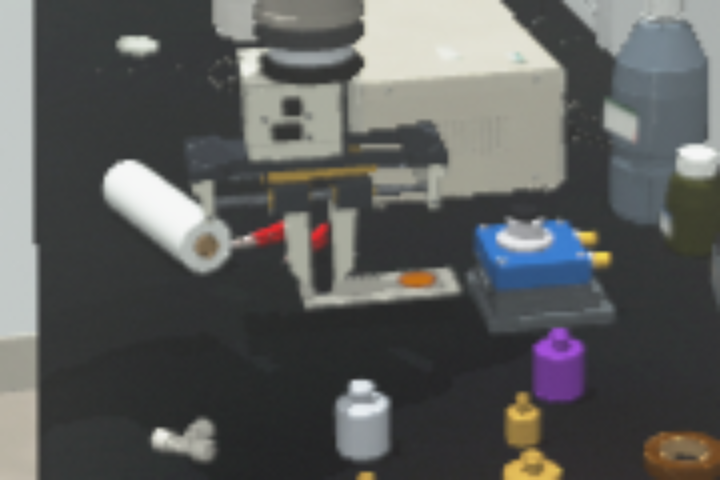

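The slide is free and level, with the plate at crop (380,288). Next I measure the tray from the top view.

```bash
cat >> h.py <<'E'
def green(cam,a,par,lo=300,win=None):
    hsv=cv2.cvtColor(a,cv2.COLOR_BGR2HSV)
    m=((hsv[...,0]>55)&(hsv[...,0]<95)&(hsv[...,1]>90)&(hsv[...,2]<190)).astype(np.uint8)
    m=cv2.morphologyEx(m,cv2.MORPH_OPEN,np.ones((3,3)))
    for c in cv2.findContours(m,0,cv2.CHAIN_APPROX_NONE)[0]:
        if cv2.contourArea(c)<lo: continue
        w=np.array([back(cam,u,v,27,par)[:2] for u,v in c[:,0]],np.float32)
        r=cv2.minAreaRect(w)
        print("green px",c[:,0].mean(0).round(),"ctr",np.round(r[0],1),"size",np.round(r[1],1),"ang",round(r[2],2))
E
python3 - <<'E'
from h import *
a=bot.capture("top");green("top",a,P("top"),60)
for n,z in dict(kit_tray=20,weight_rack=27,slide_dock=27).items():
  r=bot.masks_of("top",n)[0];c=max(cv2.findContours(r['pixels'].astype(np.uint8),0,1)[0],key=len)[:,0]
  q=cv2.minAreaRect(np.array([back("top",u,v,z)[:2] for u,v in c],np.float32));print(n,np.round(q[0],1),np.round(q[1]),round(q[2],1))
E
```

```text
green px [296. 361.] ctr [261.9 -22.2] size [24.2 49.4] ang 84.74
green px [298. 341.] ctr [305.4 -26.1] size [23.3 29. ] ang 89.44
kit_tray [ 453.8 -220.1] [116.  59.] 64.0
weight_rack [ 487.9 -276.5] [ 61. 168.] 13.1
slide_dock [ 549.8 -261.3] [ 63. 170.] 12.9
```

>>> jog_arm(dp=[[0,-0.005,-0.01],[0,-0.005,-0.02],[0,0,-0.03],[0,0,-0.03],[0,0,0]], twist=[0,0,0,0,0])

```text
time: 8.25
tool_pos: [459.2, 305.1, 128.5]
tcp_rot: [3.136, -0.003, 1.551]
contact_force: [0.3, -0.7, -0.6]
grip_width: 13.8
finger_force: 29.9
```

>>> jog_arm(dp=[[-0.02,0.008,0],[-0.035,0.008,0],[-0.045,0.008,0],[-0.045,0.008,0],[-0.045,0.008,0],[-0.045,0.008,0],[-0.045,0.008,0],[-0.045,0.008,0],[-0.045,0.008,0],[-0.045,0.008,0]], twist=[0,0,0,0,0,0,0,0,0,0])

```text
time: 9.5
tool_pos: [529.3, -113.3, 124.7]
tcp_rot: [-3.14, -0.001, 1.551]
contact_force: [1.3, 0.6, -0.4]
grip_width: 13.9
finger_force: 29.9
```

>>> jog_arm(dp=[[-0.045,0,0],[-0.035,0,0],[-0.02,0,0],[0,0,0],[0,0,0],[0,0,0],[0,0,0],[0,0,0],[0,0,0],[0,0,0]], twist=[0,3,7,10,10,10,10,10,10,6])

```text
time: 10.75
tool_pos: [526.2, -211.6, 124.5]
tcp_rot: [-3.14, 0.001, 0.221]
contact_force: [-0.6, -0.1, -0.6]
grip_width: 13.8
finger_force: 29.9
```

Run:
```python
from h import *
to(539.9,-218.4,130,13)
par=P("wrist");a=bot.capture("wrist");cv2.imwrite("pics/w4.png",a);green("wrist",a,par)
```

```text
t 10.75 pose [ 526.2 -211.6  124.5] yaw 12.64 dp tool(mm) 11.9 9.6 -5.5 twist -0.36
green px [126. 198.] ctr [507.1 -94.5] size [38.7 30.3] ang 33.42
green px [338. 186.] ctr [ 551.2 -261.6] size [ 43.1 122.6] ang 13.3
```

View pics/w4.png

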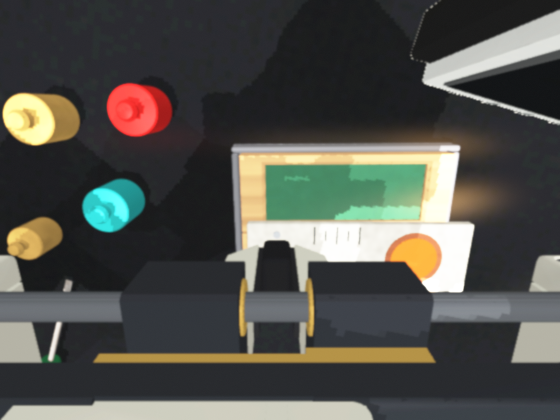

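Run:
```python
from h import *
o=bot.get_obs();w=o['tcp_rot'][2];par=P("wrist");a=cv2.imread("pics/w4.png")
T=np.array([[np.cos(w),np.sin(w)],[np.sin(w),-np.cos(w)]])
hsv=cv2.cvtColor(a,cv2.COLOR_BGR2HSV);m=((hsv[...,1]<40)&(hsv[...,2]>170));m[:215]=0;m[300:]=0;m[:,:235]=0;m[:,490:]=0
for u in(260,330,360,380,450): 
  v=np.where(m[:,u])[0].min();print(u,v,(T@(back("wrist",u,v-.5,119,par)-o['tool_pos'])[:2]).round(1))
for v in(235,250,280):
  q=np.where(m[v])[0]; print(v,q.min(),q.max(),[(T@(back("wrist",x,v,119,par)-o['tool_pos'])[:2]).round(1) for x in(q.min()-.5,q.max()+.5)])
to(540.1,-218.5,60,13.1)
```

```text
260 222 [21.3 -7.6]
330 222 [21.3 28.9]
360 222 [21.2 44.6]
380 222 [21.2 55. ]
450 222 [21.2 91.6]
235 247 472 [array([ 13.7, -14.9]), array([ 13.6, 104.6])]
250 239 469 [array([  5.1, -19.4]), array([  5. , 104.5])]
280 248 463 [array([-13. , -15.1]), array([-13. , 104.2])]
t 10.8 pose [ 526.2 -211.6  124.5] yaw 12.44 dp tool(mm) 12.1 9.7 64.5 twist -0.66
```

>>> jog_arm(dp=[[0.011,0.009,0],[0,0,0.015],[0,0,0.025],[0,0,0.02],[0,0,0.01],[0,0,0]], twist=[-0.6,0,0,0,0,0])

```text
time: 11.55
tool_pos: [538.8, -217.8, 54.5]
tcp_rot: [-3.14, 0.002, 0.236]
contact_force: [-1.2, -0.2, 0.3]
grip_width: 13.7
finger_force: 29.9
```

Run:
```python
from h import *
to(540.1,-218.5,33,13.1)
par=P("wrist");a=bot.capture("wrist");cv2.imwrite("pics/w5.png",a)
```

```text
t 11.55 pose [ 538.8 -217.8   54.5] yaw 13.51 dp tool(mm) 1.1 1.0 21.5 twist 0.41
```

View pics/w5.png

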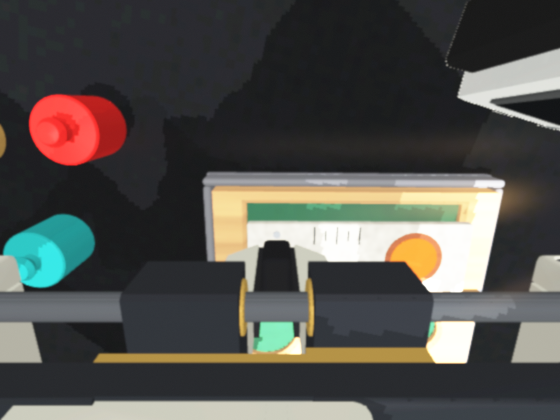

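Run:
```python
from h import *
o=bot.get_obs();w=o['tcp_rot'][2];par=P("wrist")
T=np.array([[np.cos(w),np.sin(w)],[np.sin(w),-np.cos(w)]])
f=lambda u,v,z:(T@(back("wrist",u,v,z,par)-o['tool_pos'])[:2]).round(1)
a=cv2.imread("pics/w5.png");hsv=cv2.cvtColor(a,cv2.COLOR_BGR2HSV)
g=(hsv[...,0]>55)&(hsv[...,0]<95)&(hsv[...,1]>90)
for v in(210,215):
  q=np.where(g[v,220:490])[0]+220;print("pocket ends",q.min(),q.max(),f(q.min()-.5,v,27),f(q.max()+.5,v,27),f(q.min()-.5,v,21),f(q.max()+.5,v,21))
for u in(300,400):
  q=np.where(g[190:225,u])[0]+190;print("far edge",q.min(),q.max(),f(u,q.min()-.5,21),f(u,q.min()-.5,27),f(u,q.max()+.5,49))
for v in(232,280):
  m=(hsv[v,:,1]<45)&(hsv[v,:,2]>165);q=np.where(m[235:480])[0]+235;print("slide",q.min(),q.max(),f(q.min()-.5,v,49),f(q.max()+.5,v,49))
```

```text
pocket ends 248 342 [ 20.4 -16.1] [20.3 39.9] [ 18.5 -16.6] [18.4 41.1]
pocket ends 249 342 [ 17.2 -15.6] [17.2 40.1] [ 15.3 -16.1] [15.2 41.3]
far edge 205 219 [21.9 15.2] [23.7 14.8] [22.  13.3]Traceback (most recent call last):
  File "<stdin>", line 10, in <module>
    return umr_minimum(a, axis, None, out, keepdims, initial, where)
ValueError: zero-size array to reduction operation minimum which has no identity
```

>>> jog_arm(dp=[[-0.001,0.002,0.005],[0,0,0.007],[0,0,0.006],[0,0,0.003],[0,0,0]], twist=[0.3,0,0,0,0])

```text
time: 12.22
tool_pos: [539.1, -220.5, 34.6]
tcp_rot: [-3.141, -0.0, 0.23]
contact_force: [0.2, -0.3, 0.3]
grip_width: 13.6
finger_force: 30.0
```

>>> jog_arm(dp=[[0,0,0.002],[0,0,0]], twist=[0,0])

```text
time: 12.48
tool_pos: [539.3, -220.6, 34.2]
tcp_rot: [3.141, -0.001, 0.23]
contact_force: [-4.0, 2.8, 10.3]
grip_width: 13.7
finger_force: 30.0
```

>>> jog_arm(dp=[[0,0,0],[0,0,0],[0,0,-0.005],[0,0,-0.02],[0,0,-0.04],[0,0,-0.05],[0,0,-0.04],[0,0,0]], twist=[0,0,0,0,0,0,0,0], jaw=0.026)

```text
time: 13.48
tool_pos: [540.8, -221.4, 191.6]
tcp_rot: [3.137, -0.006, 0.23]
contact_force: [-0.3, -0.3, 0.6]
grip_width: 25.9
finger_force: 0.0
```

```bash
cat >> h.py <<'E'
def allw(names,zs=None):
    par=P("wrist");a=bot.capture("wrist")
    Z=dict(brass_large=34,brass_medium=27,brass_small=21,steel_large=34,steel_medium=27,slide=27,slide_dock=27,weight_rack=27)
    for n in names:
        for r in bot.find_in("wrist",n)[:3]:
            b=r['bbox'];print(n,round(r['confidence'],2),np.round(b),back("wrist",b[0],b[1],Z[n],par).round(1))
    return a,par
E
python3 - <<'E'
from h import *
to(540,-218,100,13)
a,par=allw(["slide","weight_rack","slide_dock"]);cv2.imwrite("pics/w6.png",a);green("wrist",a,par,200)
E
```

```text
t 13.47 pose [ 540.8 -221.4  191.6] yaw 13.19 dp tool(mm) -0.0 -3.5 91.6 twist 0.19
slide 0.66 [321. 190. 122.  40.] [ 550.7 -266.4   27. ]
slide 0.26 [315. 248. 161.  56.] [ 488.6 -277.3   27. ]
weight_rack 0.65 [ 68. 225.  42.  32.] [456.2 -22.7  27. ]
weight_rack 0.57 [316. 246. 165.  60.] [ 490.6 -277.3   27. ]
slide_dock 0.86 [318. 188. 167.  64.] [ 552.1 -263.8   27. ]
green px [ 71. 339.] ctr [315.1 -34.7] size [25.7 48.5] ang 71.81
green px [256. 243.] ctr [ 481.3 -214.4] size [13.3 35.2] ang 68.4
green px [141. 191.] ctr [509.8 -92.6] size [37.7 27.4] ang 46.83
```

View pics/w6.png

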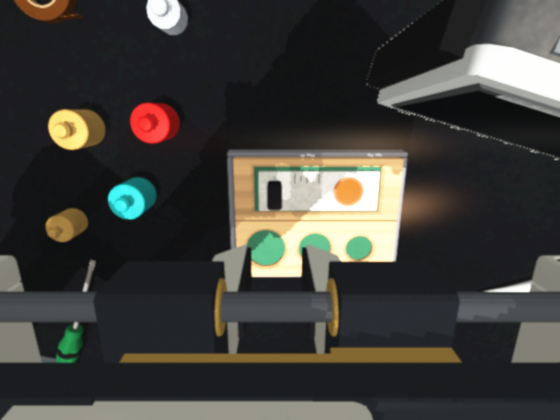

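The slide lies in the pocket: plate columns 258–380, rows 169–212, inside pocket columns 254–382. I step back to get a clean view of the wells.

>>> jog_arm(dp=[[-0.04,0,0],[-0.05,0,0],[-0.01,0,0],[0,0,0],[0,0,0]], twist=[0,0,0,0,0], jaw=0.07)

```text
time: 14.3
tool_pos: [442.7, -243.2, 187.4]
tcp_rot: [-3.141, -0.0, 0.231]
contact_force: [0.7, -0.4, -0.3]
grip_width: 68.7
finger_force: 0.0
```

Run:
```python
from h import *
to(556,-22,150,13)
a,par=allw(["brass_large","brass_medium","weight_rack","slide_dock"]);cv2.imwrite("pics/w7.png",a)
hsv=cv2.cvtColor(a,cv2.COLOR_BGR2HSV)
m=((hsv[...,0]>55)&(hsv[...,0]<95)&(hsv[...,1]>70)).astype(np.uint8);m=cv2.morphologyEx(m,cv2.MORPH_OPEN,np.ones((3,3)))
for c in cv2.findContours(m,0,cv2.CHAIN_APPROX_NONE)[0]:
  if len(c)>25 and cv2.contourArea(c)>100:
    for z in(27,21):
      w=np.array([back("wrist",u,v,z,par)[:2] for u,v in c[:,0]],np.float32);e=cv2.fitEllipse(w);print(z,c[:,0].mean(0).round(),np.round(e[0],1),np.round(e[1],1))
for n,y in(("L",52),("M",0),("S",-47)): 
  print(n,proj((488.5-.227*y,-276.8+.974*y,24),par).round())
```

```text
t 14.3 pose [ 442.7 -243.2  187.4] yaw 13.22 dp tool(mm) 160.8 -189.5 37.4 twist 0.22
brass_large 0.95 [118.  93.  54.  42.] [498.5 -87.1  34. ]
brass_large 0.68 [56. 17. 67. 33.] [547.2 -31.   34. ]
brass_large 0.66 [143.  14.  53.  26.] [ 566.  -101.5   34. ]
brass_medium 0.94 [ 50. 128.  48.  30.] [452.9 -24.6  27. ]
brass_medium 0.46 [56. 19. 64. 32.] [546.5 -26.6  27. ]
weight_rack 0.81 [324. 154. 180.  69.] [ 487.7 -280.5   27. ]
slide_dock 0.79 [328.  83. 188.  79.] [ 549.9 -266.7   27. ]
27 [ 55. 256.] [319.6 -33.7] [18.  35.6]
21 [ 55. 256.] [315.8 -30.1] [18.3 36.2]
27 [368. 159.] [ 491.9 -323. ] [10.3 24.6]
21 [368. 159.] [ 491.4 -324.9] [10.5 25.1]
27 [320. 159.] [ 481.1 -278. ] [15.2 31.8]
21 [320. 159.] [ 480.4 -279. ] [15.5 32.4]
27 [266. 151.] [ 475.2 -225.4] [34.2 39.1]
21 [266. 151.] [ 474.4 -225.4] [34.8 39.8]
27 [118.  92.] [498.3 -83.4] [38.8 52.6]
21 [118.  92.] [497.8 -80.7] [39.5 53.6]
27 [307.  64.] [ 558.5 -189.4] [47.3 48.6]
21 [307.  64.] [ 559.3 -188.7] [48.2 49.5]
L [266. 152.]
M [320. 152.]
S [369. 152.]
```

>>> jog_arm(dp=[[0,0,0],[0,0,0],[0,0,0],[0,0,0],[0,0,0],[0,0,0],[0,0,0],[0,0,0],[0,0,0]], twist=[-10,-10,-10,-10,-10,-10,-10,-10,-10])

```text
time: 15.68
tool_pos: [442.0, -243.2, 187.6]
tcp_rot: [3.142, -0.0, 1.807]
contact_force: [0.2, 0.2, 0.9]
grip_width: 69.8
finger_force: 0.0
```

>>> jog_arm(dp=[[0.02,0.016,0.005],[0.038,0.032,0.008],[0.038,0.032,0.008],[0.038,0.032,0.008],[0.036,0.032,0.008],[0.01,0.016,0],[0,0,0],[0,0,0]], twist=[0,0,0,0,0,0,0,0])

```text
time: 16.68
tool_pos: [556.1, -32.7, 150.8]
tcp_rot: [-3.141, 0.0, 1.8]
contact_force: [0.2, -0.1, -0.5]
grip_width: 69.9
finger_force: 0.0
```

```bash
cat >> h.py <<'E'
def brass(save):
    "yellow blobs: knob top / body from wrist; prints body centre by mask fit"
    par=P("wrist");a=bot.capture("wrist");cv2.imwrite(save,a)
    for n,D,h,H in(("brass_large",36,34,48),("brass_medium",29,27,41),("brass_small",23,21,35)):
        for r in bot.masks_of("wrist",n)[:2]:
            m=r['pixels'];hue=cv2.cvtColor(a,cv2.COLOR_BGR2HSV)[m]
            hm=np.median(hue,0)
            c=max(cv2.findContours(m.astype(np.uint8),0,1)[0],key=len)[:,0]
            b=r['bbox'];X=back("wrist",b[0],b[1],h/2,par)[:2]
            # refine: model silhouette bbox vs seen bbox
            from scipy.optimize import least_squares
            th=np.linspace(0,6.283,40)
            def box(xy):
                pts=[proj((xy[0]+D/2*np.cos(t),xy[1]+D/2*np.sin(t),z),par) for t in th for z in(0,h)]+[proj((xy[0]+4*np.cos(t),xy[1]+4*np.sin(t),H),par) for t in th[::4]]
                pts=np.array(pts);return np.r_[pts.min(0),pts.max(0)]
            seen=np.array([b[0]-b[2]/2,b[1]-b[3]/2,b[0]+b[2]/2,b[1]+b[3]/2])
            s=least_squares(lambda q:box(q)-seen,X,diff_step=1e-3)
            print(n,round(r['confidence'],2),"hue",hm[0],"sat",hm[1],np.round(b),"xy",s.x.round(1),"resid",s.fun.round(1))
E
python3 - <<'E'
from h import *
to(556,-22,150,103); brass("pics/w8.png")
E
```

```text
t 16.68 pose [556.1 -32.7 150.8] yaw 103.14 dp tool(mm) 10.4 2.3 0.8 twist 0.14
brass_large 0.94 hue 24.0 sat 123.0 [276. 186.  45.  45.] xy [554.1 -23.1] resid [ 1.4 -1.6 -1.4  1.5]
brass_large 0.79 hue 139.0 sat 161.0 [404.  13.  46.  25.] xy [619.1 130.1] resid [ -8.5 -16.7   7.5  21.1]
brass_small 0.75 hue 30.0 sat 45.0 [330.  68.  30.  32.] xy [575.3  81.9] resid [-0.8 -0.4  0.7  0.4]
```

View pics/w8.png

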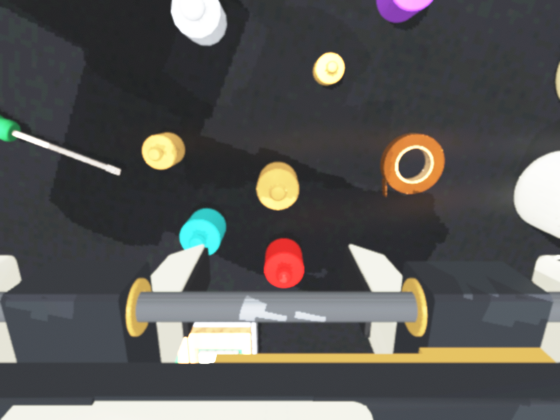

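>>> jog_arm(dp=[[0.01,0,0.01],[0,0,0.025],[0,0,0.035],[0,0,0.03],[0,0,0.02],[0,0,0.013],[0,0,0.007],[0,0,0],[0,0,0]], twist=[0,0,0,0,0,0,0,0,0])

```text
time: 18.0
tool_pos: [554.7, -21.9, 11.4]
tcp_rot: [3.14, 0.0, 1.801]
contact_force: [0.2, 0.3, -0.4]
grip_width: 69.8
finger_force: 0.0
```

>>> jog_arm(dp=[[0,0,0],[0,0,0],[0,0,0],[0,0,0],[0,0,0]], twist=[0,0,0,0,0], jaw=0)

```text
time: 18.62
tool_pos: [554.3, -21.8, 10.8]
tcp_rot: [3.141, -0.0, 1.801]
contact_force: [0.0, -0.2, 1.3]
grip_width: 35.3
finger_force: 30.0
```

>>> jog_arm(dp=[[0,0,-0.015],[0,0,-0.035],[0,0,-0.035],[-0.02,-0.014,-0.015],[-0.04,-0.027,0],[-0.04,-0.027,0],[-0.04,-0.027,0],[-0.03,-0.02,0],[-0.01,-0.0075,0],[0,0,0]], twist=[0,0,0,0,0,0,0,0,0,0])

```text
time: 19.88
tool_pos: [475.8, -225.2, 111.0]
tcp_rot: [3.141, -0.0, 1.8]
contact_force: [0.1, 0.6, -2.7]
grip_width: 35.1
finger_force: 30.0
```

Run:
```python
from h import *
to(476.2,-226,60,103.1)
par=P("wrist");a=bot.capture("wrist");cv2.imwrite("pics/w9.png",a);green("wrist",a,par,60)
for y in(52,0,-47): print(proj((488.5-.227*y,-276.8+.974*y,24),par).round())
print(np.round(bot.get_obs()['joint_positions'],2))
```

```text
t 19.88 pose [ 475.8 -225.2  111. ] yaw 103.1 dp tool(mm) -0.9 0.2 51.0 twist 0.0
green px [274. 206.] ctr [ 472.5 -218.3] size [38.  22.4] ang 24.93
green px [340.  32.] ctr [489.5 -94.9] size [16.9 34.7] ang 57.66
[277. 213.]
[277. 273.]
[277. 322.]
[-0.59  0.47  1.68  0.    0.99 -0.82]
```

View pics/w9.png

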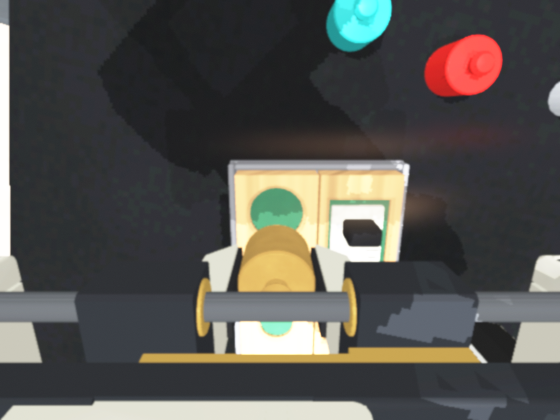

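>>> jog_arm(dp=[[0,0,0.015],[0,0,0.025],[0,0,0.018],[0,0,0.01],[0,0,0.006],[0,0,0.004],[0,0,0]], twist=[0,0,0,0,0,0,0])

```text
time: 20.8
tool_pos: [476.1, -225.0, 32.8]
tcp_rot: [3.141, 0.0, 1.801]
contact_force: [0.6, -1.4, -2.5]
grip_width: 35.1
finger_force: 30.0
```

>>> jog_arm(dp=[[0,0,0.001],[0,0,0],[0,0,0]], twist=[0,0,0])

```text
time: 21.18
tool_pos: [476.1, -225.1, 31.9]
tcp_rot: [3.141, 0.0, 1.801]
contact_force: [-0.7, -0.1, -2.0]
grip_width: 34.9
finger_force: 30.0
```

>>> jog_arm(dp=[[0,0,0],[0,0,0],[0,0,0],[0,0,-0.01],[0,0,-0.03],[0,0,-0.04],[0,0,-0.03],[0,0,0]], twist=[0,0,0,0,0,0,0,0], jaw=0.05)

```text
time: 22.18
tool_pos: [477.3, -225.9, 144.7]
tcp_rot: [3.137, 0.004, 1.801]
contact_force: [-0.4, -0.0, -0.3]
grip_width: 49.7
finger_force: 0.0
```

>>> jog_arm(dp=[[0.02,0.003,0],[0.045,0.005,0],[0.045,0.005,0],[0.045,0.005,0],[0.035,0.003,0],[0.01,0,0],[0,0,0],[0,0,0]], twist=[0,0,0,0,0,0,0,0])

```text
time: 23.18
tool_pos: [450.9, -26.2, 141.4]
tcp_rot: [-3.141, -0.0, 1.8]
contact_force: [0.7, -0.6, 0.3]
grip_width: 49.9
finger_force: 0.0
```

Run:
```python
from h import *
to(452,-18,10,103.1); brass("pics/w10.png")
```

```text
t 23.18 pose [450.9 -26.2 141.4] yaw 103.15 dp tool(mm) 7.7 3.0 131.4 twist 0.05
brass_large 0.92 hue 90.0 sat 194.0 [310. 267.  31.  46.] xy [495.3 -84. ] resid [-5.9 -2.8  5.3  3. ]
brass_large 0.73 hue 139.0 sat 166.0 [529.  31.  53.  63.] xy [608.  144.5] resid [-14.5   1.1  12.6  -0.4]
brass_medium 0.85 hue 20.0 sat 146.0 [280. 189.  32.  40.] xy [452.4 -17. ] resid [-1.2  0.5  1.2 -0.5]
brass_small 0.7 hue 26.0 sat 109.0 [450. 108.  37.  29.] xy [574.3  80.7] resid [-1.8 -0.5  1.6  0.6]
```

View pics/w10.png

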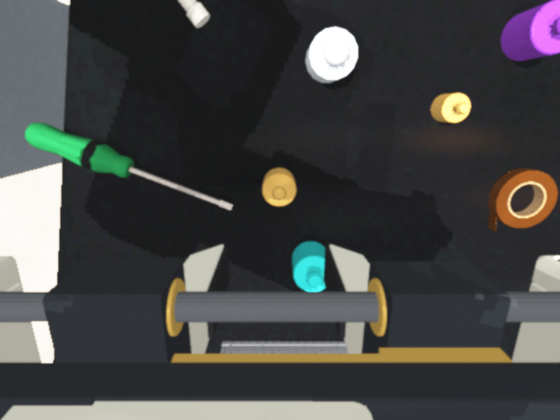

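>>> jog_arm(dp=[[0.008,0.0035,0.01],[0,0,0.025],[0,0,0.035],[0,0,0.03],[0,0,0.016],[0,0,0.01],[0,0,0.005],[0,0,0],[0,0,0]], twist=[0,0,0,0,0,0,0,0,0], jaw=0.043)

```text
time: 24.5
tool_pos: [452.8, -17.0, 11.2]
tcp_rot: [3.141, 0.0, 1.801]
contact_force: [-0.1, 0.4, 0.6]
grip_width: 43.2
finger_force: 0.0
```

>>> jog_arm(dp=[[0,0,0],[0,0,0],[0,0,0],[0,0,0]], twist=[0,0,0,0], jaw=0)

```text
time: 25.0
tool_pos: [452.5, -16.9, 11.0]
tcp_rot: [3.141, 0.0, 1.801]
contact_force: [-0.4, 0.2, 4.3]
grip_width: 27.9
finger_force: 30.0
```

>>> jog_arm(dp=[[0,0,-0.015],[0,0,-0.035],[0,0,-0.035],[-0.02,-0.002,-0.015],[-0.045,-0.004,0],[-0.05,-0.005,0],[-0.05,-0.005,0],[-0.05,-0.005,0],[-0.035,-0.0035,0],[-0.01,0,0]], twist=[0,0,0,0,0,0,0,0,0,0])

```text
time: 26.25
tool_pos: [487.6, -277.4, 110.1]
tcp_rot: [-3.141, -0.0, 1.799]
contact_force: [1.0, 0.8, -0.2]
grip_width: 27.7
finger_force: 30.0
```

>>> jog_arm(dp=[[0,0,0],[0,0,0]], twist=[0,0])

```text
time: 26.5
tool_pos: [487.6, -274.2, 110.5]
tcp_rot: [-3.141, -0.001, 1.802]
contact_force: [-0.3, -0.3, -0.2]
grip_width: 27.6
finger_force: 30.0
```

Run:
```python
from h import *
to(488.3,-276.8,32,103.1)
par=P("wrist");a=bot.capture("wrist");cv2.imwrite("pics/w11.png",a)
for y in(52,0,-47): print(proj((488.5-.227*y,-276.8+.974*y,27),par).round(),proj((488.5-.227*y,-276.8+.974*y,21+34),par).round())
```

```text
t 26.5 pose [ 487.6 -274.2  110.5] yaw 103.25 dp tool(mm) -2.7 0.1 78.5 twist 0.15
[277. 148.] [277. 153.]
[277. 216.] [277. 229.]
[276. 272.] [276. 290.]
```

View pics/w11.png

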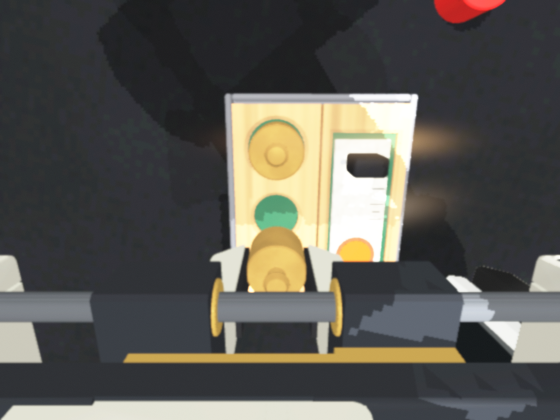

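The large weight sits in its well (277,150) and the slide in its pocket. The medium well at (276,215) agrees with the prediction.

>>> jog_arm(dp=[[-0.0025,0,0.012],[0,0,0.025],[0,0,0.018],[0,0,0.012],[0,0,0.006],[0,0,0.005],[0,0,0]], twist=[0,0,0,0,0,0,0])

```text
time: 27.42
tool_pos: [488.5, -278.1, 32.7]
tcp_rot: [3.141, 0.0, 1.801]
contact_force: [0.0, -0.2, -1.2]
grip_width: 27.6
finger_force: 30.0
```

>>> jog_arm(dp=[[0.001,0,0.0005],[0,0,0],[0,0,0]], twist=[0,0,0])

```text
time: 27.8
tool_pos: [488.3, -277.2, 32.4]
tcp_rot: [3.141, 0.0, 1.801]
contact_force: [-0.5, 0.1, -1.4]
grip_width: 27.5
finger_force: 30.0
```

>>> jog_arm(dp=[[0,0,0],[0,0,0],[0,0,0],[0,0,-0.01],[0,0,-0.03],[0,0,-0.04],[0,0,-0.03],[0,0,0]], twist=[0,0,0,0,0,0,0,0], jaw=0.043)

```text
time: 28.8
tool_pos: [489.5, -278.1, 145.4]
tcp_rot: [3.138, 0.005, 1.801]
contact_force: [0.1, 1.0, -0.7]
grip_width: 43.0
finger_force: 0.0
```

>>> jog_arm(dp=[[0.02,0.01,0],[0.042,0.021,0],[0.046,0.023,0],[0.046,0.023,0],[0.046,0.023,0],[0.046,0.023,0],[0.042,0.021,0],[0.024,0.012,0],[0.01,0.005,0],[0,0,0]], twist=[0,0,0,0,0,0,0,0,0,0])

```text
time: 30.05
tool_pos: [570.8, 73.8, 141.4]
tcp_rot: [-3.14, -0.0, 1.802]
contact_force: [0.2, 0.4, 0.2]
grip_width: 42.9
finger_force: 0.0
```

>>> jog_arm(dp=[[0,0,0],[0,0,0]], twist=[0,0])

```text
time: 30.3
tool_pos: [571.4, 72.1, 142.2]
tcp_rot: [-3.141, 0.0, 1.799]
contact_force: [0.4, -0.2, -0.2]
grip_width: 43.1
finger_force: 0.0
```

Run:
```python
from h import *
to(575,81.3,10,103.1); brass("pics/w12.png")
```

```text
t 30.3 pose [571.4  72.1 142.2] yaw 103.1 dp tool(mm) 8.2 5.6 132.2 twist 0.0
brass_large 0.88 hue 0.0 sat 203.0 [246. 341.  32.  22.] xy [576.3 -79.9] resid [ -2.9 -15.2   3.1  15.1]
brass_small 0.73 hue 25.0 sat 118.0 [282. 188.  29.  30.] xy [574.3  81.2] resid [ 1.1 -0.5 -1.1  0.4]
```

>>> jog_arm(dp=[[0.008,0.005,0.01],[0,0,0.025],[0,0,0.035],[0,0,0.03],[0,0,0.018],[0,0,0.01],[0,0,0.005],[0,0,0],[0,0,0]], twist=[0,0,0,0,0,0,0,0,0], jaw=0.038)

```text
time: 31.62
tool_pos: [575.1, 82.1, 9.9]
tcp_rot: [3.14, 0.0, 1.801]
contact_force: [-0.1, 0.6, 0.2]
grip_width: 38.3
finger_force: 0.0
```

>>> jog_arm(dp=[[0,0,0],[0,0,0],[0,0,0],[0,0,0]], twist=[0,0,0,0], jaw=0)

```text
time: 32.12
tool_pos: [574.7, 82.1, 9.6]
tcp_rot: [3.141, 0.0, 1.801]
contact_force: [0.1, -0.6, 3.8]
grip_width: 21.6
finger_force: 30.0
```

>>> jog_arm(dp=[[0,0,-0.015],[0,0,-0.035],[0,0,-0.035],[-0.02,-0.008,-0.015],[-0.045,-0.02,0],[-0.05,-0.022,0],[-0.05,-0.022,0],[-0.05,-0.022,0],[-0.05,-0.022,0],[-0.05,-0.022,0]], twist=[0,0,0,0,0,0,0,0,0,0])

```text
time: 33.38
tool_pos: [510.3, -258.6, 108.9]
tcp_rot: [-3.141, -0.001, 1.8]
contact_force: [0.8, -0.2, -0.3]
grip_width: 22.0
finger_force: 30.0
```

>>> jog_arm(dp=[[-0.04,-0.018,0],[-0.02,-0.0095,0],[0,0,0],[0,0,0]], twist=[0,0,0,0])

```text
time: 33.88
tool_pos: [498.9, -319.5, 109.0]
tcp_rot: [-3.141, -0.001, 1.802]
contact_force: [-0.6, -0.3, -1.2]
grip_width: 21.7
finger_force: 30.0
```

Run:
```python
from h import *
to(499.2,-322,32,103.1)
par=P("wrist");a=bot.capture("wrist");cv2.imwrite("pics/w13.png",a)
for y in(52,0,-47): print(proj((488.5-.227*y,-276.8+.974*y,27),par).round())
```

```text
t 33.88 pose [ 498.9 -319.5  109. ] yaw 103.23 dp tool(mm) -2.5 -0.3 77.0 twist 0.13
[276.  79.]
[276. 156.]
[276. 217.]
```

View pics/w13.png

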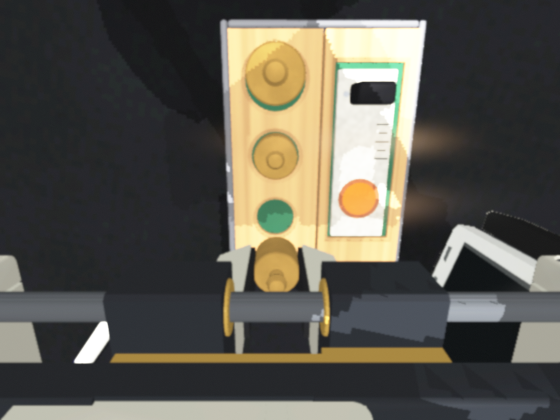

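The large and medium weights and the slide are seated, and the small well at (275,216) is where predicted.

>>> jog_arm(dp=[[-0.001,0,0.012],[0,0,0.025],[0,0,0.018],[0,0,0.012],[0,0,0.006],[0,0,0.004],[0,0,0]], twist=[0,0,0,0,0,0,0])

```text
time: 34.8
tool_pos: [499.3, -321.8, 32.3]
tcp_rot: [3.141, 0.0, 1.801]
contact_force: [-0.2, -0.9, -0.6]
grip_width: 21.5
finger_force: 30.0
```

>>> jog_arm(dp=[[0,0,0.001],[0,0,0],[0,0,0]], twist=[0,0,0])

```text
time: 35.17
tool_pos: [499.3, -321.9, 31.4]
tcp_rot: [3.141, 0.0, 1.801]
contact_force: [0.5, -0.5, -1.0]
grip_width: 21.7
finger_force: 30.0
```

>>> jog_arm(dp=[[0,0,0],[0,0,0],[0,0,0],[0,0,-0.01],[0,0,-0.03],[0,0,-0.04],[0,0,-0.04],[0,0,-0.02],[-0.03,0,0],[-0.03,0,0]], twist=[0,0,0,0,0,0,0,0,0,0], jaw=0.038)

```text
time: 36.42
tool_pos: [513.3, -380.8, 172.8]
tcp_rot: [3.14, 0.002, 1.802]
contact_force: [-0.0, 0.2, 0.0]
grip_width: 37.8
finger_force: 0.0
```

>>> jog_arm(dp=[[0,0,0],[0,0,0]], twist=[0,0])

```text
time: 36.67
tool_pos: [512.6, -379.6, 171.3]
tcp_rot: [-3.142, -0.001, 1.801]
contact_force: [0.0, 0.7, -0.5]
grip_width: 37.7
finger_force: 0.0
```

Run:
```python
from h import *
par=P("wrist");a=bot.capture("wrist");cv2.imwrite("pics/w14.png",a)
for y,h in((52,34),(0,27),(-47,21)): print(proj((488.5-.227*y,-276.8+.974*y,27),par).round(),proj((488.5-.227*y,-276.8+.974*y,21+h+14),par).round())
bot.capture("top")
for n,z in dict(steel_large=20,steel_medium=18).items():
  for r in bot.find_in("top",n)[:2]: print(n,np.round(r['bbox']),round(r['confidence'],2))
```

```text
[276.   3.] [276. -16.]
[276.  72.] [276.  68.]
[276. 129.] [276. 131.]
steel_large [243. 267.  18.  12.] 0.77
```

View pics/w14.png

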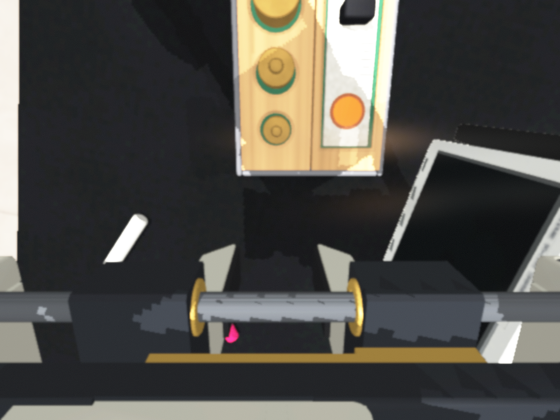

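All three weights are seated upright, with the medium and small knobs at (276,67) and (276,131) matching the prediction. The slide is framed by green all round in its pocket, so I hand in.

```bash
python3 -c "
from plant import bot
print(bot.close_job())"
```

```text
the job is handed in; nothing more can be done
None
```

I handed the job in at about 37 s of robot time: the last picture shows the slide flat and grip up in its pocket and the three brass weights upright in their wells; I never went near the steel weights, but my final check found only the large one, still where it started, and the hand-in gave no verdict.

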